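# Put the lids back on the fired pots

### The arm

A 7-joint arm with a two-finger parallel gripper is mounted at the origin on the work surface. World frame = base frame: x ahead of the robot, y to its left, z up, the work surface at z = 0. Lengths are in m, angles in rad, forces in N, time in s.
With the tool pointing down it reaches from about 0.4 to 0.85 m from the base axis. Payload 6.9 kg.
Tool frame: the origin (TCP) lies midway between the tips of the shut fingers; the grasp point (between the pads) lies behind it (ctrl.pinch_z is the z of the grasp point in the tool frame, in m); z points along the fingers, y is the line along which they close (so a half turn about z gives the same grasp; the last joint's range is limited). The gripper opens to 85 mm and grips with 20 to 120 N. Pads are 22 mm wide; open, the fingers measure 114 mm over their backs; the gripper's body (76 mm by 85 mm) begins 54 mm behind the grasp point. The pads swing forward as they close: fully open they stand 13 mm farther back than shut.
Start: joints at [-1.052, 0.507, -0.238, 1.5, 0.126, 1.149, -0.155], TCP at [0.251, 0.572, 0.231] pointing down, gripper open.
Joint ranges: [-3.08, 3.08], [-0.24, 2.05], [-1.43, 1.35], [0, 2.5], [-1.52, 4.66], [0.17, 1.96], [-2.89, 2.89]. Speed limits (rad/s): [2.39, 2.39, 3.14, 3.14, 3.14, 3.14, 3.14].

### API

Orientations are given as a unit quaternion [w, x, y, z].
In Python, from station import ctrl, get_state, vision, ticket, models gives the robot as it stands. Calls block until the motion is done:
- ctrl.movep(position, orientation): joint-space move of the TCP to a pose.
- ctrl.movel(position, frame=None, max_speed=0.15): straight line of the TCP; frame=None keeps the orientation; max_speed is the mean speed in m/s.
- ctrl.set_joints(angles): joint-space move.
- ctrl.ungrasp() and ctrl.close_gripper(force=None): open the fingers fully, or close them until they stop; force is the grip in N (None keeps the last).
- ctrl.pause(seconds).
- ctrl.ik(position, orientation): joint angles nearest the present ones, or None.
- get_state(): the state.
- vision.grab_frame(name): name is "scene" or "side" or "wrist"; returns (picture, depth): 420x560x3 uint8, blue, green, red; 420x560 float32, m along the optical axis (not along the pixel's ray), 0 where there is no reading.
- vision.camera_info(name): a dict with "mtx" (3x3 intrinsics, pixels), "R" (3x3) and "t" (3): a world point X has camera coordinates R X + t; the wrist camera has in their place "hand_eye" (4x4, takes a point from camera to tool coordinates, whose origin is the TCP and whose axes are the flange's). Camera axes: x right, y down, z forward; pixel columns grow to the right and rows downward; lengths in m; the calibration is good to about 2 mm. A picture is of the moment at which its call begins: read the wrist's pose just before it. camera_info takes no time and is no camera call.
A pose or a line that the arm cannot do raises ctrl.Unreachable and nothing moves.
- ticket.close_job(): hands the job in; it is judged then, once.
Trained networks look in the newest picture that a camera, given by its name, has taken for a name from the list of things; names that differ only in an ending like _2 or _b are one class to them, and where a whole thing is asked for, a point or a joint stands for the part that bears it (a point fixed in the world has none). Each returns a list of dicts, best first, with "p" (0 to 1); they miss things now and then, are a little off and sometimes report something else, mostly with a low value. They report only what shows in the picture. A call takes as long as a camera call.
- models.recognise(camera, target): "point" ([column, row] in pixels, amid what is visible of it).
- models.masks_of(camera, target): "mask" (420x560 bool, what is visible of it) and "point" ([column, row] in pixels, amid what is visible of it).
The state is a dict: "time": time; "qpos": joint angles; "qd": joint speeds; "tau": joint torques, N m; "tcp_pos": TCP position; "eef_rot": TCP orientation; "contact_force": force on the tool from outside, world axes, zero at the start; "wrist_torque": the same for the moment, N m; "width": finger opening in m; "gripper_force": force on a finger pad.
Only numpy, scipy, OpenCV 4.12 (cv2) and the standard library are available. Lean on these libraries where they do the work, as an engineer would, in place of code of your own. Each camera call takes 0.05 s, during which the arm holds its last target. There are 200 camera calls.

### The job

The glazed pots are out of the kiln with their lids fired separately: put the green, blue, yellow and red lids each onto the pot of its own colour, plug down in the mouth so that the lid sits flat on the rim. Set the lids down gently rather than dropping them, do not push the pots away from where they stand or tip them over, and leave the black lid where it lies, as its pot is not here.

Things in the scene. Friction and masses are not known exactly. Their poses are not given: they have to be found in the camera images.
- green_lid: Dark green glazed ceramic pot lid, about 100 g, lying knob up. Origin: centre of its underside, z up along the knob. From the origin upwards: a pale unglazed locating plug 48 mm across from z = 0 to 8 mm (the lid lies on it), the round cover 76 mm across from z = 8 to 16 mm, then an upright round knob 24 mm across from z = 16 to 42 mm, to be gripped from above.
- green_pot: Dark green glazed ceramic pot, about 380 g, open, loose, standing upright. Origin: centre of its underside, z up. 72 mm high; 82 mm across at its belly (30 mm up), 76 mm outside at the rim, mouth 66 mm wide, hollow down to 6 mm above its underside. With its lid on, the plug is in the mouth and the cover rests on the rim: the lid's origin is then 64 mm above the pot's origin.
- blue_lid: Cobalt blue glazed ceramic pot lid, about 100 g, lying knob up. Origin: centre of its underside, z up along the knob. From the origin upwards: a pale unglazed locating plug 48 mm across from z = 0 to 8 mm (the lid lies on it), the round cover 76 mm across from z = 8 to 16 mm, then an upright round knob 24 mm across from z = 16 to 42 mm, to be gripped from above.
- blue_pot: Cobalt blue glazed ceramic pot, about 380 g, open, loose, standing upright. Origin: centre of its underside, z up. 72 mm high; 82 mm across at its belly (30 mm up), 76 mm outside at the rim, mouth 66 mm wide, hollow down to 6 mm above its underside. With its lid on, the plug is in the mouth and the cover rests on the rim: the lid's origin is then 64 mm above the pot's origin.
- yellow_lid: Yellow glazed ceramic pot lid, about 100 g, lying knob up. Origin: centre of its underside, z up along the knob. From the origin upwards: a pale unglazed locating plug 48 mm across from z = 0 to 8 mm (the lid lies on it), the round cover 76 mm across from z = 8 to 16 mm, then an upright round knob 24 mm across from z = 16 to 42 mm, to be gripped from above.
- yellow_pot: Yellow glazed ceramic pot, about 380 g, open, loose, standing upright. Origin: centre of its underside, z up. 72 mm high; 82 mm across at its belly (30 mm up), 76 mm outside at the rim, mouth 66 mm wide, hollow down to 6 mm above its underside. With its lid on, the plug is in the mouth and the cover rests on the rim: the lid's origin is then 64 mm above the pot's origin.
- red_lid: Deep red glazed ceramic pot lid, about 100 g, lying knob up. Origin: centre of its underside, z up along the knob. From the origin upwards: a pale unglazed locating plug 48 mm across from z = 0 to 8 mm (the lid lies on it), the round cover 76 mm across from z = 8 to 16 mm, then an upright round knob 24 mm across from z = 16 to 42 mm, to be gripped from above.
- red_pot: Deep red glazed ceramic pot, about 380 g, open, loose, standing upright. Origin: centre of its underside, z up. 72 mm high; 82 mm across at its belly (30 mm up), 76 mm outside at the rim, mouth 66 mm wide, hollow down to 6 mm above its underside. With its lid on, the plug is in the mouth and the cover rests on the rim: the lid's origin is then 64 mm above the pot's origin.
- black_lid: Black glazed ceramic pot lid of the same shape and size as the other four (76 mm across, knob up, 42 mm high; origin at the centre of its underside); its pot is not on the bench. It stays where it lies.

How it is judged:
At the end, for the whole second after the job is handed in: Each coloured lid flat on its own pot (12 mm off centre at most, origin 60-67 mm above the pot's, parallel within 0.06 rad); pots upright within 0.12 rad and 50 mm of their start, black lid within 30 mm of its start; all released and at rest (horizontal distance between green_lid and green_pot below 0.012 m and z of green_lid in the frame of green_pot between 0.06 and 0.067 m and angle between the z axis of green_lid and the z axis of green_pot, either way round below 0.06 rad and angle between each of green_lid, green_pot, blue_lid, blue_pot, yellow_lid, yellow_pot, red_lid, red_pot's own z axis and vertical below 0.12 rad and distance of each of green_pot, blue_pot, yellow_pot, red_pot from where it was at the start of the episode below 0.05 m and linear speed of each of green_lid, green_pot, blue_lid, blue_pot, yellow_lid, yellow_pot, red_lid, red_pot below 0.02 m/s and horizontal distance between blue_lid and blue_pot below 0.012 m and z of blue_lid in the frame of blue_pot between 0.06 and 0.067 m and angle between the z axis of blue_lid and the z axis of blue_pot, either way round below 0.06 rad and horizontal distance between yellow_lid and yellow_pot below 0.012 m and z of yellow_lid in the frame of yellow_pot between 0.06 and 0.067 m and angle between the z axis of yellow_lid and the z axis of yellow_pot, either way round below 0.06 rad and horizontal distance between red_lid and red_pot below 0.012 m and z of red_lid in the frame of red_pot between 0.06 and 0.067 m and angle between the z axis of red_lid and the z axis of red_pot, either way round below 0.06 rad and distance of black_lid from where it was at the start of the episode below 0.03 m); the robot touches nothing.
It fails at once if a lid is dropped: it falls more than about 25 mm (faster than 0.7 m/s out of the fingers) ((contact force between the fingers and green_lid below 0.02 N and linear speed of green_lid above 0.7 m/s) or (contact force between the fingers and blue_lid below 0.02 N and linear speed of blue_lid above 0.7 m/s) or (contact force between the fingers and yellow_lid below 0.02 N and linear speed of yellow_lid above 0.7 m/s) or (contact force between the fingers and red_lid below 0.02 N and linear speed of red_lid above 0.7 m/s)).
It fails at once if a pot is tipped over (angle between any of green_pot, blue_pot, yellow_pot, red_pot's own z axis and vertical above 0.5 rad).
It fails at once if the black lid is moved from its place (distance of black_lid from where it was at the start of the episode above 0.03 m).
It also fails if it takes over 104 s, if anything falls off the work surface, if the arm or the gripper's body presses on something with over 40 N, if the wrist force passes 120 N, or if a joint passes its speed limit or range.

## Working session

There is one attempt and no reset: what is moved stays moved. The work goes in short steps, each a Python script; the robot and the scene stay as the last script left them, time stands still between calls to the robot, and variables do not carry over. Pictures are saved under pics/ and viewed, at most 14 in all, crops included, and the job is handed in when it is done.

```bash
ls; mkdir -p pics; python3 - <<'E'
from station import ctrl,get_state,vision,models
import cv2,numpy as np
s=get_state();print(s['time'],s['tcp_pos'],s['eef_rot'],s['width'],ctrl.pinch_z)
a=[]
for n in('scene','side'):
    im,d=vision.grab_frame(n);cv2.imwrite(f'pics/{n}0.png',im);np.savez(f'pics/{n}0.npz',im=im,d=d)
    c=vision.camera_info(n);print(n,c['mtx'].tolist(),(-c['R'].T@c['t']).round(3))
E
```

```text
pics
0.0 [0.25115841 0.57175452 0.2304163 ] [-1.83986306e-04  2.05424214e-01  9.78672601e-01 -8.93863718e-04] 0.08526680403490401 -0.0187
scene [[402.4290096137392, 0.0, 275.09461121912284], [0.0, 402.4290096137392, 202.67367172190245], [0.0, 0.0, 1.0]] [ 1.037 -0.074  0.753]
side [[529.4270697574802, 0.0, 282.0950589513894], [0.0, 529.4270697574802, 210.62875970223325], [0.0, 0.0, 1.0]] [ 0.094 -0.871  0.592]
```

View pics/scene0.png

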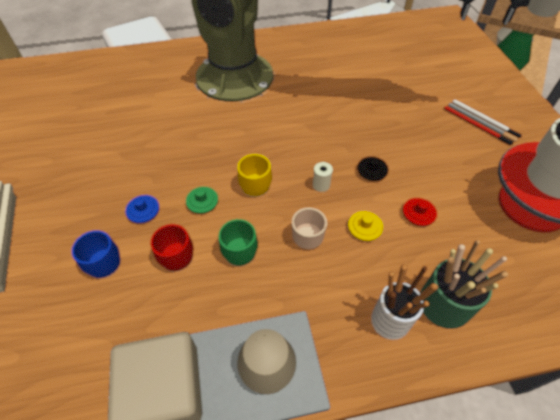

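View pics/side0.png

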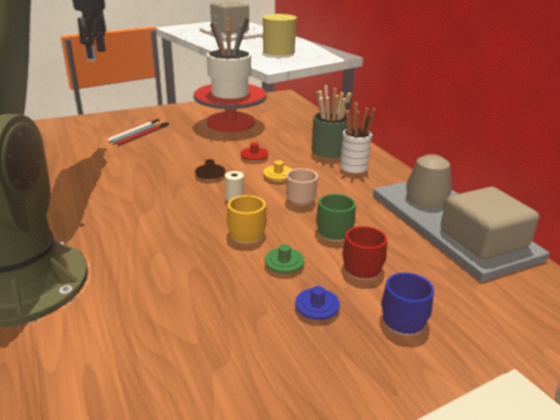

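The scene view shows lids at blue (143,208), green (202,199), yellow (366,226), red (420,211) and black (373,168). The pots are at blue (97,254), red (172,248), green (238,243) and yellow (254,175), with an extra pink cup and a white jar. The side view agrees. Next I'll measure positions from masks plus depth.

```bash
cat > meas.py <<'E'
import numpy as np,cv2
from scipy.optimize import least_squares
from station import vision,models
def cloud(cam,im_d,mask):
    c=vision.camera_info(cam);v,u=np.nonzero(mask&(im_d>0));z=im_d[v,u];K=c['mtx']
    P=np.c_[(u-K[0,2])/K[0,0]*z,(v-K[1,2])/K[1,1]*z,z]
    return (P-c['t'])@c['R']
def fit(P,r):
    P=P[:,:2];f=lambda q:np.hypot(*(P-q).T)-r
    return least_squares(f,P.mean(0),loss='soft_l1',f_scale=.002)
def measure(cam,name):
    """Centre xy from rim / cover edge, plus network score and a residual"""
    im,d=frames[cam]
    L=models.masks_of(cam,name)
    if not L:return None
    m=L[0];P=cloud(cam,d,m['mask'])
    out=[name,cam,round(m['p'],2),np.round(m['point']).astype(int).tolist(),round(float(np.percentile(P[:,2],99)),4)]
    if name.endswith('pot'):
        Q=P[(P[:,2]>.066)&(P[:,2]<.078)];r=.0355
        g=fit(Q,r);c=g.x
    else:
        Q=P[(P[:,2]>.010)&(P[:,2]<.021)]
        c,r=cv2.minEnclosingCircle((Q[:,:2]*1000).astype(np.float32));c=np.array(c)/1000;r/=1000
        K=P[P[:,2]>.037];out.append(('knob',K[:,:2].mean(0).round(4).tolist(),len(K)) if len(K) else None)
        out.append(('r',round(r,4)))
    out.append(len(Q));return c.round(4).tolist(),out
frames={}
def snap(cam):frames[cam]=vision.grab_frame(cam)
E
python3 - <<'E'
from meas import *
for cam in('scene','side'):
    snap(cam)
    for c in('green','blue','yellow','red','black'):
        for k in('lid','pot'):
            if c+k!='blackpot':print(measure(cam,f'{c}_{k}'))
E
```

```text
([0.4557, -0.139], ['green_lid', 'scene', 0.91, [202, 199], 0.045, ('knob', [0.4576, -0.1383], 81), ('r', 0.0386), 540])
([0.6039, -0.0729], ['green_pot', 'scene', 0.73, [240, 239], 0.0749, 344])
([0.4537, -0.2736], ['blue_lid', 'scene', 0.6, [144, 210], 0.0448, ('knob', [0.4554, -0.2732], 86), ('r', 0.0389), 559])
([0.5731, -0.3561], ['blue_pot', 'scene', 0.95, [98, 252], 0.075, 401])
([0.6016, 0.2057], ['yellow_lid', 'scene', 0.62, [365, 222], 0.0445, ('knob', [0.6024, 0.2043], 90), ('r', 0.0391), 659])
([0.4323, -0.01], ['yellow_pot', 'scene', 0.63, [254, 172], 0.0748, 276])
([0.5894, 0.3349], ['red_lid', 'scene', 0.79, [418, 214], 0.0444, ('knob', [0.5911, 0.3346], 87), ('r', 0.0386), 608])
([0.5887, -0.2055], ['red_pot', 'scene', 0.84, [172, 247], 0.0751, 369])
([0.4466, 0.2776], ['black_lid', 'scene', 0.88, [372, 167], 0.0449, ('knob', [0.4484, 0.2754], 70), ('r', 0.0397), 465])
([0.4536, -0.1392], ['green_lid', 'side', 0.79, [285, 261], 0.0421, ('knob', [0.4542, -0.1411], 83), ('r', 0.0387), 645])
([0.6019, -0.0742], ['green_pot', 'side', 0.56, [334, 216], 0.0723, 258])
([0.4539, -0.2749], ['blue_lid', 'side', 0.97, [318, 302], 0.0426, ('knob', [0.4523, -0.2757], 118), ('r', 0.0391), 909])
([0.571, -0.3577], ['blue_pot', 'side', 0.74, [406, 303], 0.0723, 472])
([0.6007, 0.204], ['yellow_lid', 'side', 0.61, [275, 171], 0.0647, ('knob', [0.5957, 0.1843], 48), ('r', 0.0396), 255])
([0.4306, -0.0113], ['yellow_pot', 'side', 0.73, [246, 217], 0.0723, 263])
([0.5928, 0.3323], ['red_lid', 'side', 0.85, [251, 152], 0.0418, ('knob', [0.5884, 0.3321], 25), ('r', 0.0404), 245])
([0.5866, -0.2073], ['red_pot', 'side', 0.86, [363, 255], 0.0724, 323])
([0.4478, 0.2752], ['black_lid', 'side', 0.66, [206, 173], 0.0423, ('knob', [0.4454, 0.2709], 27), ('r', 0.0398), 315])
```

Both cameras agree to about 2 mm and the heights match the given sizes, so I'll average them. First I'll write a pick-and-place helper and use it on green.

```bash
cat > job.py <<'E'
import numpy as np
from station import ctrl,get_state
LID=dict(green=(.4553,-.1395),blue=(.4538,-.2743),yellow=(.6015,.2045),red=(.5905,.3335))
POT=dict(green=(.6029,-.0735),blue=(.5720,-.3569),yellow=(.4315,-.0107),red=(.5877,-.2064))
YAW=np.pi/2
Q=[0,np.cos(YAW/2),np.sin(YAW/2),0]
H,ZG=.20,.020
def go(xy,z,v):ctrl.movel([*xy,z],max_speed=v)
def show(t):
    s=get_state();print(t,round(s['time'],1),s['tcp_pos'].round(4),'w',round(s['width'],4),'F',np.round(s['contact_force'],1),'g',round(float(np.max(s['gripper_force'])),1))
def fz():return get_state()['contact_force'][2]
def pick(c):
    go(LID[c],H,.3);go(LID[c],ZG+.04,.2);go(LID[c],ZG,.06)
    ctrl.close_gripper(force=40);show('gripped '+c)
    go(LID[c],ZG+.03,.06);go(LID[c],H,.2);ctrl.pause(.2);show('lifted')
    return .018<get_state()['width']<.030
def place(c):
    go(POT[c],H,.25);z=ZG+.064
    go(POT[c],z+.02,.15);go(POT[c],z+.005,.04);ctrl.pause(.2);f0=fz()
    for dz in np.arange(.004,-.0045,-.001):
        go(POT[c],z+dz,.02)
        if fz()-f0>3:break
    show(f'down dz {dz:.4f} f0 {f0:.1f}')
    ctrl.ungrasp();go(POT[c],z+.05,.1);go(POT[c],H,.3);show('placed '+c)
E
python3 - <<'E'
from job import *
for yaw in np.arange(-np.pi,np.pi,np.pi/8):
    q=[0,np.cos(yaw/2),np.sin(yaw/2),0]
    J=[ctrl.ik([*xy,z],q) for D,zs in((LID,(ZG,H)),(POT,(ZG+.06,H))) for xy in D.values() for z in zs]
    ok=[j for j in J if j is not None]
    print(round(yaw,2),len(ok),len(J),np.ptp(ok,axis=0).round(2) if ok else '')
E
```

```text
-3.14 16 16 [0.96 0.56 0.73 0.8  0.47 0.73 1.5 ]
-2.75 16 16 [0.97 0.57 0.8  0.8  0.55 0.72 1.56]
-2.36 16 16 [1.54 0.61 1.27 0.8  0.81 0.97 1.35]
-1.96 16 16 [1.25 0.76 1.74 0.8  1.49 0.87 5.44]
-1.57 16 16 [1.41 0.56 1.85 0.8  1.73 0.84 5.35]
-1.18 16 16 [0.9  0.56 1.95 0.81 1.72 0.61 4.92]
-0.79 16 16 [1.2  0.48 2.01 0.8  1.66 0.75 5.13]
-0.39 16 16 [1.07 0.57 0.77 0.8  0.47 0.85 1.38]
0.0 16 16 [0.97 0.58 0.77 0.8  0.5  0.83 1.41]
0.39 16 16 [0.9  0.59 0.74 0.8  0.54 0.82 1.47]
0.79 16 16 [0.84 0.59 0.71 0.8  0.53 0.8  1.54]
1.18 16 16 [0.8  0.57 0.74 0.8  0.52 0.8  1.58]
1.57 16 16 [0.79 0.54 0.76 0.8  0.51 0.8  1.57]
1.96 16 16 [0.83 0.54 0.74 0.8  0.43 0.76 1.46]
2.36 16 16 [0.89 0.54 0.65 0.8  0.39 0.73 1.41]
2.75 16 16 [0.94 0.55 0.67 0.8  0.41 0.72 1.43]
```

```bash
python3 - <<'E'
from job import *
import cv2
from station import vision
ctrl.movep([*LID['green'],H],Q);show('start')
if pick('green'):place('green')
im,_=vision.grab_frame('side');cv2.imwrite('pics/side1.png',cv2.resize(im[100:380,150:480],None,fx=2,fy=2))
E
```

```text
start 3.7 [ 0.4558 -0.1385  0.1999] w 0.0854 F [ 0.5 -0.1 -0.6] g 0.0
gripped green 6.2 [ 0.4554 -0.1395  0.0203] w 0.0224 F [-0.2  0.3  4.5] g 39.0
lifted 8.0 [ 0.4547 -0.1393  0.1989] w 0.0225 F [ 0.4  0.2 -0.8] g 39.2
down dz 0.0000 f0 -0.7 11.5 [ 0.603  -0.0735  0.0844] w 0.0225 F [-1.8  1.2  3.2] g 39.6
placed green 13.2 [ 0.6033 -0.0736  0.2007] w 0.0851 F [ 0.5 -0.4 -0.1] g 0.0
```

View pics/side1.png

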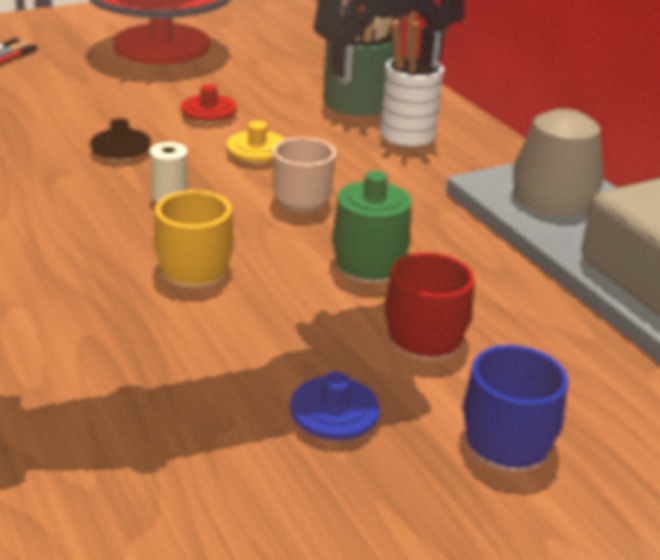

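The picture shows the green lid seated flat on its pot (crop 373,210), with everything else undisturbed. Now the other three.

```bash
python3 - <<'E'
from job import *
import cv2
from station import vision
for c in('blue','yellow','red'):
    if not pick(c):print('grasp failed');break
    place(c)
else: go((.5,.1),.3,.25)
from meas import *
for cam in('scene','side'):
    snap(cam);cv2.imwrite(f'pics/{cam}2.png',frames[cam][0])
    for c in('green','blue','yellow','red','black'):
        for k in('lid','pot'):
            try:
                if c+k!='blackpot':
                    L=models.masks_of(cam,f'{c}_{k}')[0];P=cloud(cam,frames[cam][1],L['mask'])
                    zt=np.percentile(P[:,2],98);T=P[P[:,2]>zt-.004]
                    print(c,k,cam,round(L['p'],2),'top',zt.round(4),T[:,:2].mean(0).round(4))
            except Exception as e:print(c,k,e)
E
```

```text
gripped blue 16.5 [ 0.4538 -0.2743  0.0203] w 0.0229 F [-0.4  2.1  4.6] g 39.1
lifted 18.2 [ 0.4533 -0.274   0.1988] w 0.0224 F [-0.2  0.7 -0.8] g 39.2
down dz 0.0000 f0 -0.8 21.7 [ 0.5721 -0.357   0.0844] w 0.0227 F [-0.9  0.1  2.6] g 39.5
placed blue 23.4 [ 0.5723 -0.3572  0.2009] w 0.0855 F [ 0.1 -0.3  0. ] g 0.0
gripped yellow 27.7 [0.6016 0.2046 0.0203] w 0.0225 F [-1.4 -0.5  3.6] g 39.2
lifted 29.4 [0.6009 0.2044 0.1986] w 0.0226 F [-0.5  0.2 -1.1] g 39.2
down dz 0.0000 f0 -0.8 33.4 [ 0.4316 -0.0108  0.0842] w 0.0224 F [-0.9 -0.2  3.1] g 39.7
placed yellow 35.1 [ 0.4319 -0.0106  0.2004] w 0.0857 F [ 0.5  0.4 -0.8] g 0.0
gripped red 38.8 [0.5906 0.3336 0.0203] w 0.0226 F [-1.  -1.2  2.2] g 39.3
lifted 40.5 [0.5899 0.3333 0.1985] w 0.0221 F [-0.5 -0.2 -0.8] g 39.2
down dz -0.0010 f0 0.1 45.9 [ 0.5879 -0.2065  0.0842] w 0.0225 F [-3.3  1.9  9.8] g 40.4
placed red 47.5 [ 0.5881 -0.2066  0.2008] w 0.0852 F [ 0.4 -0.3 -0.9] g 0.0
green lid scene 0.94 top 0.108 [ 0.6036 -0.073 ]
green pot scene 0.9 top 0.0734 [ 0.6323 -0.0736]
blue lid scene 0.88 top 0.1083 [ 0.5726 -0.3556]
blue pot scene 0.6 top 0.0752 [ 0.6001 -0.3463]
yellow lid list index out of range
yellow pot scene 0.82 top 0.0721 [ 0.4623 -0.0102]
red lid scene 0.91 top 0.1081 [ 0.5886 -0.2033]
red pot scene 0.94 top 0.0732 [ 0.6181 -0.2084]
black lid scene 0.7 top 0.0441 [0.4479 0.2761]
green lid side 0.7 top 0.1059 [ 0.6012 -0.0746]
green pot side 0.84 top 0.0708 [ 0.5835 -0.1151]
blue lid side 0.85 top 0.1057 [ 0.5707 -0.3578]
blue pot side 0.6 top 0.071 [ 0.5509 -0.3781]
yellow lid side 0.63 top 0.1056 [ 0.4305 -0.0125]
yellow pot side 0.73 top 0.0704 [ 0.4142 -0.0367]
red lid side 0.79 top 0.1058 [ 0.5862 -0.2055]
red pot side 0.79 top 0.0714 [ 0.5728 -0.231 ]
black lid side 0.97 top 0.0416 [0.4467 0.2751]
```

All knob tops are at 106 mm, as expected for seated lids. One last look before handing in.

View pics/side2.png

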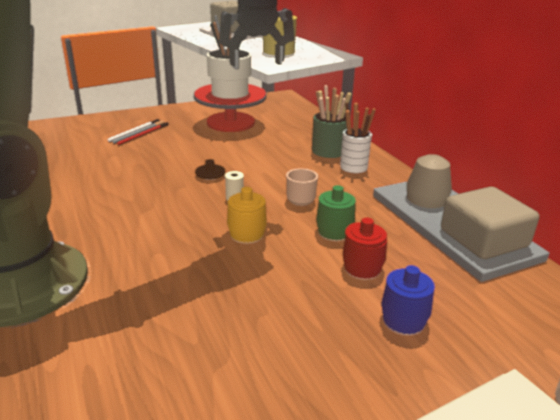

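All four lids sit flat on their own pots: yellow (247,210), green (337,205), red (366,240) and blue (409,290). The black lid at (210,171) is unmoved and the gripper is clear.

```bash
python3 -c "
from station import ticket
print(ticket.close_job())"
```

```text
the job is handed in; nothing more can be done
None
```

The green, blue, yellow and red lids are each seated flat on the pot of their own colour, the black lid was left in place, and the job is handed in; the verdict was not shown.

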